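# Shift the bearing spin tester into third

## Robot

A 6-joint arm with a two-finger parallel gripper is mounted at the origin on a cart in front of the work surface, level with it; the furniture and walls round the work are solid. World frame = base frame: x ahead of the robot, y to its left, z up, the work surface at z = 0. Lengths are in m, angles in rad, forces in N, time in s.
With the tool pointing down it reaches from about 0.25 to 0.8 m from the base axis. Payload 3.9 kg.
Tool frame: the origin (TCP) lies on the centre line of the jaws, within the pads' length; the fingertips stand arm.tip_reach ahead of it and the grasp point (between the pads) lies 2 mm behind it (arm.tip_reach is the distance from the TCP to the fingertips, in m); z points along the fingers, y is the line along which they close (so a half turn about z gives the same grasp; the last joint's range is limited). The gripper opens to 85 mm and grips with 20 to 120 N. Pads are 22 mm wide; open, the fingers measure 114 mm over their backs; the gripper's body (76 mm by 85 mm) begins 54 mm behind the grasp point. The pads swing forward as they close: fully open they stand 13 mm farther back than shut.
Start: joints at [-1.324, 0.26, -0.138, 1.173, 0, 1.571], TCP at [0.128, -0.509, 0.248] pointing down, gripper open.
Joint ranges: [-2.78, 2.78], [-0.83, 1.72], [-1.28, 1.37], [-1.9, 2.12], [-1.57, 1.48], [-3.14, 3.14]. Speed limits (rad/s): [2.57, 2.57, 3.14, 3.14, 3.14, 3.14].

## Interface

Orientations are given as a unit quaternion [w, x, y, z].
In Python, from workcell import arm gives the robot as it stands.
- The arm moves only by the tool play_rows, never from a script. Its argument "targets" is a list of rows, each an object with "grip": the gripper's target within -1 to 1 (fully open at 1, half-way at 0, shut at -1); "travel": the shift along the world's x, y, z in m, a list of three; "rotation": the turn, a rotation vector about the world's x, y, z in rad, a list of three. In form: [{"grip": grip, "travel": [dx, dy, dz], "rotation": [wx, wy, wz]}, ...]. A call has 1 to 10 rows; each row shifts and turns the commanded pose from where the row before left it; what a row does not reach is not made up. A row lasts 1/10 s, in which the tool goes at most 50 mm and 8.59 degrees, less where a joint would pass 70% of its speed; a pose out of reach is approached as far as the arm can. A call is refused whole if a number of a shift passes 0.05 or a number of a turn 0.15, either way. A call with a gripper value outside its range is refused whole. The fingers move at their own pace and stop on an object; the grip force is fixed at half the most. Time passes only in rows, so rows that do not move let the fingers close. It gives the time, the measured TCP pose, the force, the opening and the grip force at its end, in the units of the state.
- arm.sense(): the state, without advancing time (a new reading comes with each control period).
- arm.read_camera(name): name is "side" or "top" or "wrist"; returns (picture, depth): 420x560x3 uint8, red, green, blue; 420x560 float32, m along the optical axis (not along the pixel's ray), 0 where there is no reading.
- arm.camera_params(name): a dict with "fx", "fy", "cx", "cy" (pixels), "k1" (the pictures are not rectified: a ray, as slopes to the right and down, at radius r is drawn at 1 + k1 r^2 times it, then the intrinsics apply), "T" (4x4, takes a point from camera to world coordinates). Camera axes: x right, y down, z forward; pixel columns grow to the right and rows downward; lengths in m; the calibration is good to about 2 mm. A picture is of the moment at which its call begins: read the wrist's pose just before it. camera_params takes no time and is no camera call; for the wrist camera it gives the pose at the moment of the call.
- arm.close_job(): hands the job in; it is judged then, once.
The state is a dict: "clock": time; "q": joint angles; "joint_vel": joint speeds; "joint_torque": joint torques, N m; "tool_pos": TCP position; "eef_rot": TCP orientation; "force": force on the tool from outside, world axes, zero at the start; "moment": the same for the moment, N m; "width": finger opening in m; "gripper_force": force on a finger pad.
Only numpy, scipy, OpenCV 4.12 (cv2) and the standard library are available. Lean on these libraries where they do the work, as an engineer would, in place of code of your own. Each camera call takes 0.05 s, during which the arm holds its last target. There are 200 camera calls.

## Task

Put the bearing spin tester into third gear by pushing its gearstick through the H-shaped gate with your fingertips: out of the left leg to the cross channel, across to the right, then forward (away from the spindle, towards the motor) fully home into the third slot, the one with three red dots. Only push the knob, from one side at a time; do not pinch or grip it. Let go and leave the stick there, and leave the bearing, grease tin, plug gauge and marker about where they are.

Things in the scene. Friction and masses are not known exactly. Their poses are not given: they have to be found in the camera images.
- tester: Green bearing spin tester, fixed to the bench. Origin: centre of its underside. x axis = 'forward', from the spindle nose with its bearing (robot side, reaches x -101 mm) to the grey motor (to x +142, 73 mm high); y to its left; z up. Foot 160 x 150 mm, gearbox 130 x 130 mm, top of its aluminium gate plate 80 mm above the bench, screw heads 83 mm; only the stick stands higher.
- gate_centre (a point): Middle of the H gate, on the gate plate's top, 80 mm above the tester's origin. H in tester axes: legs along x at the left (+y) and right (-y), joined by a cross channel along y through this point. Slots: 1 left forward (one black dot), 2 left back (two), 3 right forward (three red dots), 4 right back (four).
- knob_centre (a point): Centre of the black gearstick knob, 33 mm diameter, 34 mm high, bevelled, red dot on top, on a 10 mm shaft. The stick tilts about a pivot 15 mm above the tester's origin, 120 mm below the knob centre. With a = lever_across, f = lever_forward it is at (120 sin f, -120 sin a cos f, 15 + 120 cos a cos f) mm in tester axes. 2.5 to 4 N moves it; it stays where left.
- lever_across (a joint): Sideways tilt of the stick, rad: negative = left leg, 0 = middle, positive = right leg. Hard stops at -0.30 and +0.30. In a slot of the left leg it lies between -0.30 and about -0.23, in a slot of the right leg between about 0.23 and 0.30. It starts in the left leg.
- lever_forward (a joint): Fore-and-aft tilt of the stick, rad: positive = forward (tester +x), negative = back to the spindle. Hard stops at -0.30 and +0.30 (fully home). It can cross sideways only between about -0.06 and +0.06 (cross channel; the gate's corners are rounded by 3 mm). It starts anywhere in the left leg, from slot 2 over the channel to slot 1.
- knob_front: Forward (tester +x) quarter of the knob's surface; same origin as knob_centre. The four quarters together are the one rigid knob.
- knob_rear: Rear (tester -x) quarter of the knob's surface.
- knob_left: Left (tester +y) quarter of the knob's surface.
- knob_right: Right (tester -y) quarter of the knob's surface.
- bearing: Loose steel ball bearing lying flat to the right of the tester, 62 mm diameter, 14 mm high; origin at the centre of its underside. Leave alone.
- grease_tin: Loose round grease tin standing to the left of the tester, 63 mm diameter, 43 mm high; origin at the centre of its underside. Leave alone.
- plug_gauge: Loose steel plug gauge standing upright behind and left of the tester, 35 mm diameter, 102 mm high; origin at the centre of its underside. Leave alone.
- marker: Loose black and white marker pen lying behind and right of the tester, 125 mm long, 18 mm thick; origin at the middle of its underside. Leave alone.

How it is judged:
By the outcome, as a careful person would: the job done as asked, in the order asked, and still so for the second after the job is handed in, with the robot touching nothing.
It also fails if it takes over 64 s, if anything falls off the work surface, if the arm or the gripper's body presses on something with over 40 N, if the wrist force passes 120 N, or if a joint passes its speed limit or range.

## Working session

There is one attempt and no reset: what is moved stays moved. The work goes in short steps, Python scripts to look and compute and a tool call to move; the robot and the scene stay as the last step left them, time stands still between calls to the robot, and variables do not carry over. Pictures are saved under pics/ and viewed, at most 10 in all, crops included, and the job is handed in when it is done.

Besides the shell and the picture viewer there is one more tool, called after ">>>" as name(argument=value, ...) on one line, values as JSON. play_rows: Moves the arm, as the interface text tells. Its arguments: {"type":"object","properties":{"targets":{"type":"array"}},"required":["targets"]}

```bash
mkdir -p pics
cat > h.py <<'E'
import numpy as np, cv2
from workcell import arm
def pts(name):
    P=arm.camera_params(name); im,d=arm.read_camera(name)
    return im,d,P
def world(P,d,uv):
    uv=np.asarray(uv,float).reshape(-1,2)
    K=np.array([[P['fx'],0,P['cx']],[0,P['fy'],P['cy']],[0,0,1]])
    n=cv2.undistortPoints(uv.reshape(-1,1,2),K,np.array([P['k1'],0,0,0],float)).reshape(-1,2)
    n=np.c_[n,np.ones(len(n))]; 
    return n, P['T']
def depthpts(P,d,uv):
    uv=np.asarray(uv).reshape(-1,2); n,T=world(P,d,uv)
    z=d[uv[:,1].astype(int),uv[:,0].astype(int)]
    p=n*z[:,None]; return p@T[:3,:3].T+T[:3,3]
def plane(P,uv,h):
    n,T=world(P,None,uv); r=n@T[:3,:3].T; o=T[:3,3]
    return o+r*((h-o[2])/r[:,2])[:,None]
E
python3 - <<'E'
from h import *
s=arm.sense(); print(s, arm.tip_reach)
for n in ('top','side'):
    im,d,P=pts(n); cv2.imwrite(f'pics/{n}0.png',im[:,:,::-1]); np.savez(f'{n}0.npz',im=im,d=d,**P); print(n,P['T'].round(3).tolist(),P['fx'])
E
```

```text
{'clock': 0.0, 'q': array([-1.32400070e+00,  2.60662256e-01, -1.39384188e-01,  1.17268308e+00,
        1.83729815e-05,  1.57082769e+00]), 'joint_vel': array([-2.30187398e-04,  1.39403866e-03, -1.38223653e-03,  1.55015069e-03,
       -4.87579740e-04,  4.32951970e-05]), 'joint_torque': array([ 2.59107808e-03, -4.05685687e+01,  2.53919810e+01,  1.90174539e-02,
        3.78926470e-04, -4.95477195e-06]), 'tool_pos': array([ 0.12810343, -0.50846256,  0.24747055]), 'eef_rot': array([-9.60375970e-04,  9.92397614e-01,  1.23069257e-01, -1.09871888e-04]), 'force': array([-0.00729789, -0.79114327, -0.60093314]), 'moment': array([-0.02015591, -0.03759821,  0.00272777]), 'gripper_force': 0.0, 'width': 0.08532355255629057} 0.017
top [[0.013, -0.994, 0.11, 0.526], [-1.0, -0.016, -0.026, 0.21], [0.027, -0.11, -0.994, 1.032], [0.0, 0.0, 0.0, 1.0]] 481.02734164313654
side [[-0.422, -0.772, 0.476, 0.199], [-0.907, 0.356, -0.227, 0.4], [0.006, -0.527, -0.85, 0.856], [0.0, 0.0, 0.0, 1.0]] 498.40682807827784
```

View pics/top0.png

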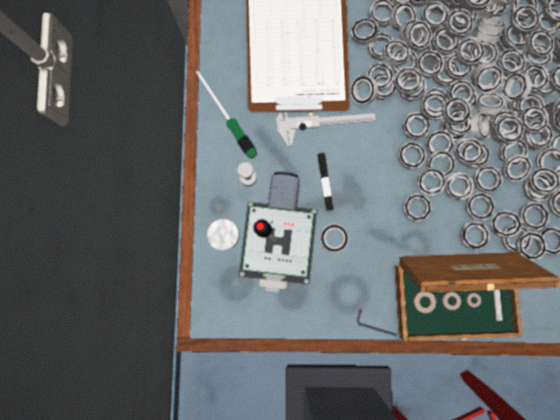

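View pics/side0.png

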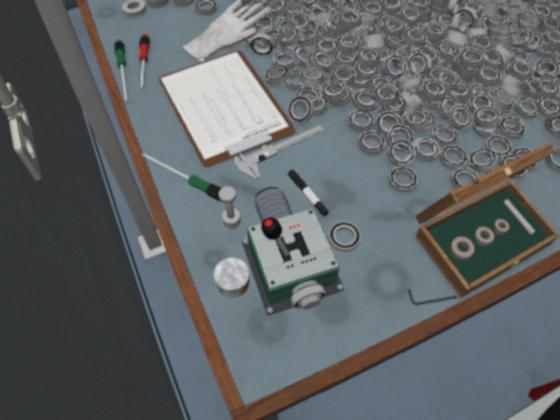

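The top view shows the tester centred at about (278,242), the knob with its red dot at (262,228) in the left leg towards slot 1, and the motor at (284,188). The tin is at (222,235), the gauge at (247,173), the marker at (325,180) and the bearing at (334,238). The side view agrees, with the knob at (271,228).

```bash
cat > m.py <<'E'
from h import *
vv,uu=np.mgrid[0:420,0:560]; uv=np.c_[uu.ravel(),vv.ravel()]
def meas(n,im,d,P):
    W=depthpts(P,d,uv).reshape(420,560,3); z=W[:,:,2]
    roi=(np.hypot(W[:,:,0]-.47,W[:,:,1]-.21)<.25)&(d>0)
    m=roi&(z>.074)&(z<.088)
    m=cv2.morphologyEx(m.astype(np.uint8),cv2.MORPH_OPEN,np.ones((3,3)))
    c=max(cv2.findContours(m,0,2)[0],key=cv2.contourArea)
    m2=np.zeros_like(m); cv2.drawContours(m2,[c],-1,1,-1)
    p=W[m2>0]; p=p[(p[:,2]>.07)&(p[:,2]<.09)]
    print(n,'plate px',cv2.boundingRect(c),'z',np.median(p[:,2]).round(4))
    q=plane(P,c.reshape(-1,2),.08)[:,:2]
    r=cv2.minAreaRect((q*1000).astype(np.float32)); print(' rect mm',r)
    hsv=cv2.cvtColor(im,cv2.COLOR_RGB2HSV)
    red=roi&((hsv[:,:,0]<8)|(hsv[:,:,0]>172))&(hsv[:,:,1]>130)&(hsv[:,:,2]>80)
    k=np.argwhere(red&(z>.11))
    if len(k):
        k=k.mean(0)[::-1]; print(' reddot px',k.round(1),len(k),'plane.148',plane(P,k,.148).round(4),'depth',np.median(W[red&(z>.11)],0).round(4))
    kn=W[roi&(z>.105)&(z<.17)&(im.max(2)<110)]; print(' knob pts',len(kn),kn.mean(0).round(4),kn.max(0).round(3),kn.min(0).round(3)) if len(kn) else 0
    return W,roi
if __name__=='__main__':
  for n in ('top','side'):
    D=np.load(n+'0.npz'); P={k:D[k] for k in('fx','fy','cx','cy','k1','T')}; P={k:(v if k=='T' else float(v)) for k,v in P.items()}
    W,roi=meas(n,D['im'],D['d'],P)
    im=D['im']; 
    if n=='top':
        cv2.imwrite('pics/crop.png',cv2.resize(im[150:300,200:360,::-1],None,fx=4,fy=4,interpolation=2)[:600])
        z=W[:,:,2]
        for a,b in ((.083,.095),(.03,.05),(.06,.072),(.095,.11)):
            m=(roi&(z>a)&(z<b)).astype(np.uint8)
            for c in cv2.findContours(m,0,2)[0]:
                if cv2.contourArea(c)>60: print(a,b,cv2.boundingRect(c),W[cv2.drawContours(np.zeros_like(m),[c],-1,1,-1)>0].mean(0).round(3))
E
python3 m.py
```

```text
top plate px (243, 207, 70, 69) z 0.08
 rect mm ((565.265380859375, 212.6189422607422), (127.35620880126953, 128.93307495117188), 85.38357543945312)
 reddot px [259.6 225.8] 2 plane.148 [[0.5899 0.2461 0.148 ]] depth [0.5898 0.2456 0.1457]
 knob pts 297 [0.5567 0.1474 0.1415] [0.601 0.257 0.17 ] [ 0.484 -0.038  0.105]
0.03 0.05 (265, 229, 27, 26) [0.564 0.208 0.049]
0.03 0.05 (207, 219, 32, 32) [0.579 0.326 0.045]
0.06 0.072 (270, 171, 28, 40) [0.668 0.202 0.072]
0.095 0.11 (237, 165, 17, 13) [0.699 0.277 0.108]
side plate px (248, 209, 90, 79) z 0.0805
 rect mm ((560.740478515625, 212.99710083007812), (126.8399658203125, 128.7899169921875), 84.25747680664062)
 reddot px [268.1 222.5] 2 plane.148 [[0.587  0.2452 0.148 ]] depth [0.5876 0.2447 0.1469]
 knob pts 502 [0.5498 0.1441 0.1395] [0.599 0.258 0.17 ] [ 0.48  -0.04   0.105]
```

View pics/crop.png

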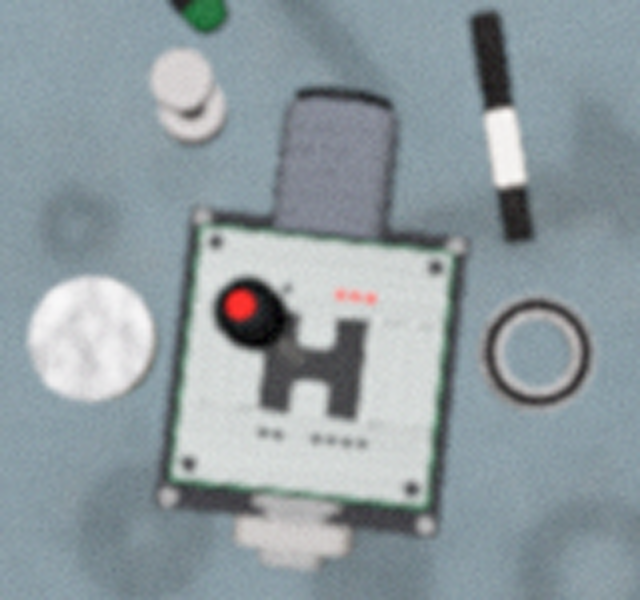

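Both views agree. The gate centre is at about (0.563, 0.213) and the tester yaw is about -5°. The knob is about 20 mm forward and 33 mm left of centre, in slot 1. I'll push with the fingers shut, starting from in front of the knob.

>>> play_rows(targets=[{"grip": -1, "travel": [0, 0, 0.035], "rotation": [0, 0, 0]}, {"grip": -1, "travel": [0, 0, 0.035], "rotation": [0, 0, 0]}, {"grip": -1, "travel": [0.025, 0.037, 0], "rotation": [0, 0, 0.062]}, {"grip": -1, "travel": [0.025, 0.037, 0], "rotation": [0, 0, 0.062]}, {"grip": -1, "travel": [0.025, 0.037, 0], "rotation": [0, 0, 0.062]}, {"grip": -1, "travel": [0.025, 0.037, 0], "rotation": [0, 0, 0.062]}, {"grip": -1, "travel": [0.025, 0.037, 0], "rotation": [0, 0, 0.062]}, {"grip": -1, "travel": [0.025, 0.037, 0], "rotation": [0, 0, 0.062]}, {"grip": -1, "travel": [0.025, 0.037, 0], "rotation": [0, 0, 0.062]}, {"grip": -1, "travel": [0.025, 0.037, 0], "rotation": [0, 0, 0.062]}])

```text
clock: 1.1
tool_pos: [0.3287, -0.2113, 0.3181]
eef_rot: [-0.0, 0.931, 0.364, -0.0]
force: [0.7, -0.8, -0.3]
width: 0.0001
gripper_force: 0.0
```

>>> play_rows(targets=[{"grip": -1, "travel": [0.025, 0.037, 0], "rotation": [0, 0, 0.062]}, {"grip": -1, "travel": [0.025, 0.037, 0], "rotation": [0, 0, 0.062]}, {"grip": -1, "travel": [0.025, 0.037, 0], "rotation": [0, 0, 0.062]}, {"grip": -1, "travel": [0.025, 0.037, 0], "rotation": [0, 0, 0.062]}, {"grip": -1, "travel": [0.025, 0.037, 0], "rotation": [0, 0, 0.062]}, {"grip": -1, "travel": [0.025, 0.037, 0], "rotation": [0, 0, 0.062]}, {"grip": -1, "travel": [0.025, 0.037, 0], "rotation": [0, 0, 0.062]}, {"grip": -1, "travel": [0.025, 0.037, 0], "rotation": [0, 0, 0.062]}, {"grip": -1, "travel": [0.025, 0.037, 0], "rotation": [0, 0, 0.062]}, {"grip": -1, "travel": [0, 0, 0], "rotation": [0, 0, 0]}])

```text
clock: 2.1
tool_pos: [0.5557, 0.1241, 0.3163]
eef_rot: [-0.001, 0.794, 0.608, 0.0]
force: [-0.7, -0.7, -0.3]
width: -0.0
gripper_force: 0.0
```

>>> play_rows(targets=[{"grip": -1, "travel": [0.02, 0.029, 0], "rotation": [0, 0, 0.044]}, {"grip": -1, "travel": [0.02, 0.029, 0], "rotation": [0, 0, 0.044]}, {"grip": -1, "travel": [0.02, 0.029, 0], "rotation": [0, 0, 0.044]}, {"grip": -1, "travel": [0.02, 0.029, 0], "rotation": [0, 0, 0.044]}, {"grip": -1, "travel": [0, 0, -0.04], "rotation": [0, 0, 0]}, {"grip": -1, "travel": [0, 0, -0.04], "rotation": [0, 0, 0]}, {"grip": -1, "travel": [0, 0, -0.04], "rotation": [0, 0, 0]}, {"grip": -1, "travel": [0, 0, 0], "rotation": [0, 0, 0]}])

```text
clock: 2.9
tool_pos: [0.6281, 0.2334, 0.1909]
eef_rot: [-0.003, 0.74, 0.673, -0.007]
force: [-0.9, -0.7, -0.5]
width: 0.0002
gripper_force: 0.0
```

```bash
cat > look.py <<'E'
import sys; from h import *
s=arm.sense(); print(s['tool_pos'].round(4),s['q'].round(2),s['force'].round(1))
im,d=arm.read_camera('side'); w,_=arm.read_camera('wrist')
a=cv2.resize(im[150:300,200:360,::-1],(400,375),interpolation=2); b=cv2.resize(w[:,:,::-1],(400,300))
o=np.zeros((375,800,3),np.uint8); o[:,:400]=a; o[:300,400:]=b; cv2.imwrite(f'pics/{sys.argv[1]}.png',o)
E
python3 look.py l1
```

```text
[0.6281 0.2334 0.1909] [ 0.36  0.55  0.17  1.21 -0.    2.02] [-0.9 -0.7 -0.5]
```

View pics/l1.png

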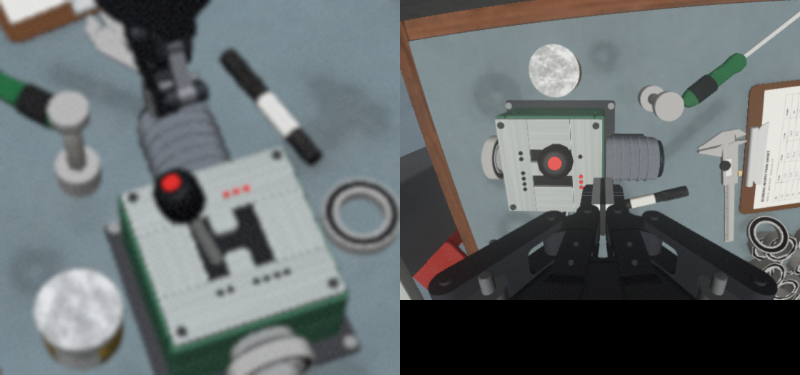

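The side view (left half) shows the shut fingertips at (190,105), forward of and clear of the knob at (175,195). The wrist view agrees. I'll descend and push back.

>>> play_rows(targets=[{"grip": -1, "travel": [0.002, 0.006, -0.02], "rotation": [0, 0, 0]}, {"grip": -1, "travel": [0, 0, -0.02], "rotation": [0, 0, 0]}, {"grip": -1, "travel": [0, 0, -0.02], "rotation": [0, 0, 0]}, {"grip": -1, "travel": [0, 0, 0], "rotation": [0, 0, 0]}, {"grip": -1, "travel": [0, 0, 0], "rotation": [0, 0, 0]}])

```text
clock: 3.5
tool_pos: [0.6367, 0.2422, 0.1411]
eef_rot: [0.001, 0.74, 0.673, 0.002]
force: [-0.3, 0.4, 0.3]
width: -0.0001
gripper_force: 0.0
```

>>> play_rows(targets=[{"grip": -1, "travel": [-0.005, 0.0004, 0], "rotation": [0, 0, 0]}, {"grip": -1, "travel": [-0.005, 0.0004, 0], "rotation": [0, 0, 0]}, {"grip": -1, "travel": [-0.004, 0.0004, 0], "rotation": [0, 0, 0]}, {"grip": -1, "travel": [-0.003, 0.0003, 0], "rotation": [0, 0, 0]}, {"grip": -1, "travel": [-0.003, 0.0003, 0], "rotation": [0, 0, 0]}])

```text
clock: 4.0
tool_pos: [0.6156, 0.2439, 0.1389]
eef_rot: [0.001, 0.74, 0.673, 0.001]
force: [3.2, -1.1, 1.5]
width: -0.0001
gripper_force: 1.5
```

>>> play_rows(targets=[{"grip": -1, "travel": [-0.004, 0.0003, -0.001], "rotation": [0, 0, 0]}, {"grip": -1, "travel": [-0.004, 0.0003, -0.001], "rotation": [0, 0, 0]}, {"grip": -1, "travel": [-0.004, 0.0003, -0.001], "rotation": [0, 0, 0]}, {"grip": -1, "travel": [-0.003, 0.0003, -0.001], "rotation": [0, 0, 0]}, {"grip": -1, "travel": [0, 0, 0], "rotation": [0, 0, 0]}])

```text
clock: 4.5
tool_pos: [0.5995, 0.2449, 0.1341]
eef_rot: [-0.0, 0.739, 0.673, -0.0]
force: [1.9, 0.1, 2.1]
width: 0.0001
gripper_force: 1.0
```

```bash
cat > knob.py <<'E'
from h import *
C=np.array([.563,.213]); ex=np.array([.9962,-.0872]); ey=np.array([.0872,.9962])
s=arm.sense(); t=s['tool_pos'][:2]-C; print('tcp XY mm',(t@ex*1000).round(1),(t@ey*1000).round(1),'z',s['tool_pos'][2].round(4),'F',s['force'].round(1))
vv,uu=np.mgrid[0:420,0:560]; uv=np.c_[uu.ravel(),vv.ravel()]
for n in ('top','side','wrist'):
    im,d,P=pts(n); W=depthpts(P,d,uv).reshape(420,560,3); z=W[:,:,2]
    h=cv2.cvtColor(im,cv2.COLOR_RGB2HSV)
    m=((h[:,:,0]<8)|(h[:,:,0]>172))&(h[:,:,1]>130)&(h[:,:,2]>80)&(np.hypot(W[:,:,0]-.563,W[:,:,1]-.213)<.08)&(z>.11)&(z<.18)
    if m.sum()<5: print(n,'hidden'); continue
    u=np.argwhere(m).mean(0)[::-1]; p=plane(P,u,.15)[0,:2]-C; X,Y=p@ex*1000,p@ey*1000
    print(n,m.sum(),'dot X,Y',X.round(1),Y.round(1),'f',np.arcsin(X/137).round(3),'a',np.arcsin(-Y/137).round(3))
E
python3 knob.py
```

```text
tcp XY mm 33.6 35.0 z 0.1341 F [1.9 0.1 2.1]
top hidden
side 24 dot X,Y -1.4 36.1 f -0.01 a -0.267
wrist 229 dot X,Y 6.1 40.7 f 0.045 a -0.301
```

>>> play_rows(targets=[{"grip": -1, "travel": [-0.003, 0.0003, 0], "rotation": [0, 0, 0]}, {"grip": -1, "travel": [0, 0, 0], "rotation": [0, 0, 0]}, {"grip": -1, "travel": [0.008, 0, 0], "rotation": [0, 0, 0]}, {"grip": -1, "travel": [0.015, 0, 0], "rotation": [0, 0, 0]}, {"grip": -1, "travel": [0, 0, 0.03], "rotation": [0, 0, 0]}, {"grip": -1, "travel": [0, 0, 0.03], "rotation": [0, 0, 0]}, {"grip": -1, "travel": [0, 0, 0], "rotation": [0, 0, 0]}])

```text
clock: 5.35
tool_pos: [0.6223, 0.2459, 0.1982]
eef_rot: [0.001, 0.74, 0.673, 0.003]
force: [-0.1, 0.6, 0.4]
width: 0.0
gripper_force: 0.0
```

```bash
python3 knob.py; python3 look.py l2
```

```text
tcp XY mm 56.2 37.9 z 0.1982 F [-0.1  0.6  0.4]
top hidden
side 61 dot X,Y 0.1 34.9 f 0.0 a -0.257
wrist 283 dot X,Y 2.6 36.8 f 0.019 a -0.272
[0.6196 0.2449 0.1932] [0.38 0.53 0.14 1.19 0.   2.04] [-0.2 -0.6 -0.4]
```

View pics/l2.png

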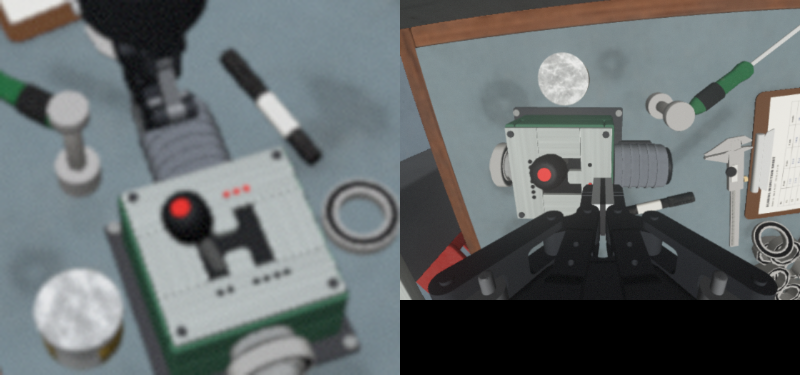

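The knob is now at f ≈ 0.01, in line with the cross channel (dot at (180,207) in the left half). I'll go round to its left side.

>>> play_rows(targets=[{"grip": -1, "travel": [0.002, 0.023, 0], "rotation": [0, 0, 0]}, {"grip": -1, "travel": [0.002, 0.02, 0], "rotation": [0, 0, 0]}, {"grip": -1, "travel": [-0.027, 0.002, 0], "rotation": [0, 0, 0]}, {"grip": -1, "travel": [-0.026, 0.002, 0], "rotation": [0, 0, 0]}, {"grip": -1, "travel": [0, 0, -0.02], "rotation": [0, 0, 0]}, {"grip": -1, "travel": [0, 0, -0.02], "rotation": [0, 0, 0]}, {"grip": -1, "travel": [0, 0, -0.02], "rotation": [0, 0, 0]}, {"grip": -1, "travel": [0, 0, 0], "rotation": [0, 0, 0]}, {"grip": -1, "travel": [0, 0, 0], "rotation": [0, 0, 0]}])

```text
clock: 6.5
tool_pos: [0.5704, 0.2918, 0.1333]
eef_rot: [-0.0, 0.74, 0.673, -0.001]
force: [0.1, -0.3, 0.6]
width: 0.0002
gripper_force: 0.0
```

```bash
python3 knob.py
```

```text
tcp XY mm 0.5 79.1 z 0.1333 F [ 0.1 -0.3  0.6]
top 27 dot X,Y 5.2 32.8 f 0.038 a -0.241
side 59 dot X,Y -0.0 35.0 f -0.0 a -0.259
wrist hidden
```

>>> play_rows(targets=[{"grip": -1, "travel": [-0.0007, -0.008, -0.002], "rotation": [0, 0, 0]}, {"grip": -1, "travel": [-0.0006, -0.007, -0.001], "rotation": [0, 0, 0]}, {"grip": -1, "travel": [-0.0004, -0.005, 0], "rotation": [0, 0, 0]}, {"grip": -1, "travel": [-0.0004, -0.005, 0], "rotation": [0, 0, 0]}, {"grip": -1, "travel": [-0.0004, -0.005, 0], "rotation": [0, 0, 0]}, {"grip": -1, "travel": [-0.0004, -0.005, 0], "rotation": [0, 0, 0]}, {"grip": -1, "travel": [0, 0, 0], "rotation": [0, 0, 0]}])

```text
clock: 7.35
tool_pos: [0.5687, 0.2567, 0.1317]
eef_rot: [0.0, 0.74, 0.673, 0.0]
force: [-0.4, 2.5, 1.7]
width: 0.0002
gripper_force: 1.1
```

```bash
python3 knob.py
```

```text
tcp XY mm 1.9 44.0 z 0.1317 F [-0.4  2.5  1.7]
top hidden
side 39 dot X,Y 1.5 16.2 f 0.011 a -0.118
wrist 221 dot X,Y 1.9 19.9 f 0.014 a -0.146
```

>>> play_rows(targets=[{"grip": -1, "travel": [-0.0005, -0.006, 0], "rotation": [0, 0, 0]}, {"grip": -1, "travel": [-0.0005, -0.006, 0], "rotation": [0, 0, 0]}, {"grip": -1, "travel": [-0.0005, -0.006, 0], "rotation": [0, 0, 0]}, {"grip": -1, "travel": [-0.0005, -0.006, 0], "rotation": [0, 0, 0]}, {"grip": -1, "travel": [-0.0005, -0.006, 0], "rotation": [0, 0, 0]}, {"grip": -1, "travel": [-0.0004, -0.005, 0], "rotation": [0, 0, 0]}, {"grip": -1, "travel": [-0.0004, -0.005, 0], "rotation": [0, 0, 0]}, {"grip": -1, "travel": [-0.0003, -0.004, 0], "rotation": [0, 0, 0]}, {"grip": -1, "travel": [0, 0, 0], "rotation": [0, 0, 0]}])

```text
clock: 8.4
tool_pos: [0.5643, 0.2122, 0.1309]
eef_rot: [0.0, 0.74, 0.673, -0.001]
force: [-0.7, 1.2, 0.9]
width: -0.0001
gripper_force: 0.6
```

```bash
python3 knob.py
```

```text
tcp XY mm 1.3 -0.6 z 0.1309 F [-0.7  1.2  0.9]
top hidden
side 47 dot X,Y -0.7 -34.1 f -0.005 a 0.252
wrist 56 dot X,Y 1.6 -28.0 f 0.012 a 0.205
```

>>> play_rows(targets=[{"grip": -1, "travel": [-0.0003, -0.003, 0], "rotation": [0, 0, 0]}, {"grip": -1, "travel": [-0.0002, -0.002, 0], "rotation": [0, 0, 0]}, {"grip": -1, "travel": [0, 0, 0], "rotation": [0, 0, 0]}])

```text
clock: 8.85
tool_pos: [0.5641, 0.2082, 0.131]
eef_rot: [-0.0, 0.74, 0.673, -0.0]
force: [-1.1, 2.7, -1.1]
width: 0.0001
gripper_force: 1.1
```

```bash
python3 knob.py
```

```text
tcp XY mm 1.5 -4.7 z 0.131 F [-1.1  2.7 -1.1]
top hidden
side 41 dot X,Y -1.6 -38.4 f -0.011 a 0.284
wrist 80 dot X,Y 1.8 -32.0 f 0.013 a 0.236
```

>>> play_rows(targets=[{"grip": -1, "travel": [0.001, 0.01, 0], "rotation": [0, 0, 0]}, {"grip": -1, "travel": [0.001, 0.01, 0], "rotation": [0, 0, 0]}, {"grip": -1, "travel": [0, 0, 0.035], "rotation": [0, 0, 0]}, {"grip": -1, "travel": [0, 0, 0.03], "rotation": [0, 0, 0]}, {"grip": -1, "travel": [-0.027, 0.0025, 0], "rotation": [0, 0, 0]}, {"grip": -1, "travel": [-0.027, 0.0025, 0], "rotation": [0, 0, 0]}, {"grip": -1, "travel": [-0.002, -0.024, 0], "rotation": [0, 0, 0]}, {"grip": -1, "travel": [-0.002, -0.024, 0], "rotation": [0, 0, 0]}, {"grip": -1, "travel": [0, 0, 0], "rotation": [0, 0, 0]}])

```text
clock: 9.9
tool_pos: [0.5077, 0.1838, 0.1967]
eef_rot: [0.001, 0.74, 0.673, -0.001]
force: [-0.4, 0.5, 0.9]
width: 0.0003
gripper_force: 0.0
```

```bash
python3 knob.py; python3 look.py l3
```

```text
tcp XY mm -52.6 -34.0 z 0.1967 F [-0.4  0.5  0.9]
top hidden
side 40 dot X,Y -0.2 -36.3 f -0.002 a 0.268
wrist 227 dot X,Y 0.7 -36.0 f 0.005 a 0.266
[0.5088 0.186  0.1966] [ 0.35  0.31 -0.2   1.06  0.    2.01] [ 0.3 -0.9  0.4]
```

View pics/l3.png

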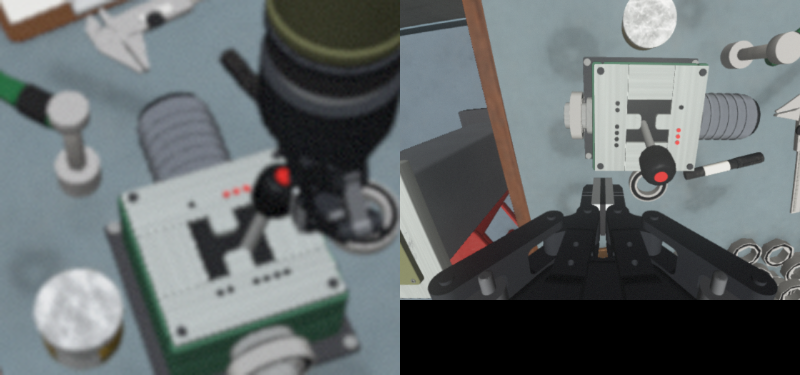

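The stick is at the right end of the channel (dot at (283,176) in the left half, a ≈ 0.27, f ≈ 0). The fingers stand behind it, so I'll descend and push forward.

>>> play_rows(targets=[{"grip": -1, "travel": [0, 0, -0.022], "rotation": [0, 0, 0]}, {"grip": -1, "travel": [0, 0, -0.022], "rotation": [0, 0, 0]}, {"grip": -1, "travel": [0, 0, -0.022], "rotation": [0, 0, 0]}, {"grip": -1, "travel": [0, 0, 0], "rotation": [0, 0, 0]}, {"grip": -1, "travel": [0.008, -0.0007, 0], "rotation": [0, 0, 0]}, {"grip": -1, "travel": [0.008, -0.0007, 0], "rotation": [0, 0, 0]}, {"grip": -1, "travel": [0.005, -0.0004, 0], "rotation": [0, 0, 0]}, {"grip": -1, "travel": [0.005, -0.0004, 0], "rotation": [0, 0, 0]}, {"grip": -1, "travel": [0, 0, 0], "rotation": [0, 0, 0]}])

```text
clock: 11.05
tool_pos: [0.5351, 0.1832, 0.1309]
eef_rot: [-0.0, 0.74, 0.673, 0.0]
force: [-0.9, 0.6, 0.3]
width: 0.0
gripper_force: 0.4
```

>>> play_rows(targets=[{"grip": -1, "travel": [0.005, -0.0004, 0], "rotation": [0, 0, 0]}, {"grip": -1, "travel": [0.005, -0.0004, 0], "rotation": [0, 0, 0]}, {"grip": -1, "travel": [0.005, -0.0004, 0], "rotation": [0, 0, 0]}, {"grip": -1, "travel": [0.005, -0.0004, 0], "rotation": [0, 0, 0]}, {"grip": -1, "travel": [0, 0, 0], "rotation": [0, 0, 0]}])

```text
clock: 11.55
tool_pos: [0.5552, 0.1812, 0.1302]
eef_rot: [0.0, 0.74, 0.673, 0.0]
force: [-0.5, -0.8, 0.4]
width: -0.0003
gripper_force: 0.7
```

```bash
python3 knob.py
```

```text
tcp XY mm -5.0 -32.3 z 0.1302 F [-0.5 -0.8  0.4]
top hidden
side hidden
wrist hidden
```

>>> play_rows(targets=[{"grip": -1, "travel": [0.004, -0.0003, 0], "rotation": [0, 0, 0]}, {"grip": -1, "travel": [0.004, -0.0003, 0], "rotation": [0, 0, 0]}, {"grip": -1, "travel": [0.002, -0.0002, 0], "rotation": [0, 0, 0]}])

```text
clock: 12.0
tool_pos: [0.564, 0.1806, 0.1298]
eef_rot: [-0.0, 0.739, 0.673, -0.0]
force: [-3.6, 0.8, -0.8]
width: 0.0003
gripper_force: 1.0
```

>>> play_rows(targets=[{"grip": -1, "travel": [0.002, -0.0002, 0], "rotation": [0, 0, 0]}])

```text
clock: 12.1
tool_pos: [0.566, 0.1804, 0.1299]
eef_rot: [-0.0, 0.74, 0.673, -0.0]
force: [-2.3, 0.8, -0.7]
width: -0.0001
gripper_force: 1.0
```

>>> play_rows(targets=[{"grip": -1, "travel": [0.002, -0.0002, 0], "rotation": [0, 0, 0]}])

```text
clock: 12.2
tool_pos: [0.5675, 0.1802, 0.1299]
eef_rot: [-0.001, 0.739, 0.673, -0.001]
force: [-5.2, 1.2, -1.3]
width: -0.0002
gripper_force: 2.1
```

>>> play_rows(targets=[{"grip": -1, "travel": [0.002, -0.0002, 0], "rotation": [0, 0, 0]}])

```text
clock: 12.3
tool_pos: [0.5686, 0.1801, 0.1296]
eef_rot: [-0.001, 0.739, 0.673, -0.001]
force: [-7.4, 1.7, -1.4]
width: 0.0002
gripper_force: 3.1
```

>>> play_rows(targets=[{"grip": -1, "travel": [0.002, -0.0002, 0], "rotation": [0, 0, 0]}])

```text
clock: 12.4
tool_pos: [0.5696, 0.1799, 0.1295]
eef_rot: [-0.002, 0.739, 0.673, -0.002]
force: [-8.6, 2.0, 0.1]
width: -0.0001
gripper_force: 4.0
```

>>> play_rows(targets=[{"grip": -1, "travel": [0.003, -0.0003, 0], "rotation": [0, 0, 0]}, {"grip": -1, "travel": [0, 0, 0], "rotation": [0, 0, 0]}])

```text
clock: 12.6
tool_pos: [0.5711, 0.1797, 0.1291]
eef_rot: [-0.003, 0.739, 0.673, -0.003]
force: [-10.3, 1.7, 2.7]
width: 0.0002
gripper_force: 5.2
```

>>> play_rows(targets=[{"grip": -1, "travel": [-0.01, 0.001, 0], "rotation": [0, 0, 0]}, {"grip": -1, "travel": [-0.03, 0.0026, 0], "rotation": [0, 0, 0]}, {"grip": -1, "travel": [-0.03, 0.0026, 0], "rotation": [0, 0, 0]}, {"grip": -1, "travel": [0, 0, 0.04], "rotation": [0, 0, 0]}, {"grip": -1, "travel": [0, 0, 0.04], "rotation": [0, 0, 0]}, {"grip": -1, "travel": [0, 0, 0.04], "rotation": [0, 0, 0]}, {"grip": -1, "travel": [-0.04, 0, 0], "rotation": [0, 0, 0]}, {"grip": -1, "travel": [-0.04, 0, 0], "rotation": [0, 0, 0]}, {"grip": -1, "travel": [0, 0, 0], "rotation": [0, 0, 0]}])

```text
clock: 13.5
tool_pos: [0.4216, 0.1849, 0.2511]
eef_rot: [0.0, 0.739, 0.674, -0.0]
force: [0.6, -0.2, -1.5]
width: 0.0003
gripper_force: 0.0
```

```bash
python3 knob.py; python3 look.py l4
```

```text
tcp XY mm -138.4 -40.4 z 0.2511 F [ 0.6 -0.2 -1.5]
top 53 dot X,Y 42.7 -35.2 f 0.317 a 0.26
side 35 dot X,Y 36.2 -34.4 f 0.268 a 0.253
wrist 110 dot X,Y 36.3 -33.2 f 0.268 a 0.245
[0.4268 0.1861 0.2512] [ 0.41  0.15 -0.27  1.14 -0.    2.08] [0.3 0.7 0.3]
```

View pics/l4.png

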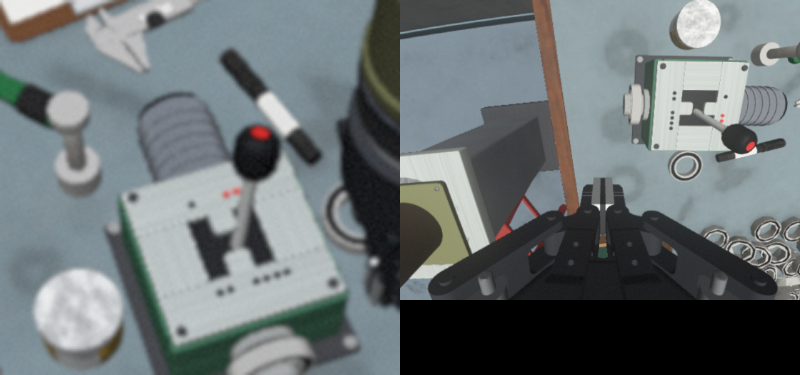

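The stick is fully forward in slot 3. The knob dot sits at (260,132) in the left half, f ≈ 0.30 after height correction, and the push ended at about 10 N against the hard stop. The surroundings haven't moved and the gripper is clear.

```bash
python3 -c "
from workcell import arm
print(arm.close_job())"
```

```text
the job is handed in; nothing more can be done
None
```

The gearstick is fully home in third gear and I've handed the job in; the gripper is clear, and I never touched the bearing, grease tin, plug gauge or marker.

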